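Unload and reload the rivet press with clasp plates

ROBOT

A 7-joint arm with a two-finger parallel gripper is mounted at the origin on the work surface. World frame = base frame: x ahead of the robot, y to its left, z up, the work surface at z = 0. Lengths are in m, angles in degrees, forces in N, time in s.
With the tool pointing down it reaches from about 0.425 to 0.875 m from the base axis. Payload 4.7 kg.
Tool frame: the origin (TCP) lies between the finger pads; the fingertips stand env.tip_reach ahead of it and the grasp point (between the pads) lies 2 mm behind it (env.tip_reach is the distance from the TCP to the fingertips, in m); z points along the fingers, y is the line along which they close (so a half turn about z gives the same grasp; the last joint's range is limited). The gripper opens to 87 mm and grips with 3 to 60 N. Pads are 19 mm wide; open, the fingers measure 117 mm over their backs; the gripper's body (75 mm by 190 mm) begins 51 mm behind the grasp point.
Start: joints at [-74.078, 18.392, -4.016, 83.108, 1.295, 78.541, -3.26], TCP at [0.17, 0.628, 0.24] pointing down, gripper open.
Joint ranges: [-163.93, 163.93], [-17.29, 119.83], [-79.2, 71.16], [3.27, 140.29], [-89.18, 269.18], [5.43, 117.66], [-154.24, 154.24]. Speed limits (degrees/s): [147.25, 147.25, 180, 180, 180, 180, 180].

INTERFACE

Orientations are given as [roll, pitch, yaw] about the fixed x, y, z axes, in that order (R = Rz(yaw) Ry(pitch) Rx(roll)).
In Python, from cell import env, imaging, status gives the robot as it stands (env), with the cameras (imaging) and the readings (status).
- The arm moves only by the tool steer_hand, called after "Emit:" by a JSON object that holds its "api" and its "payload", one argument or row to a line. Schema: {"type":"object","properties":{"segments":{"type":"array","items":{"type":"object","properties":{"x":{"type":"number"},"y":{"type":"number"},"z":{"type":"number"},"twist":{"type":"number"},"finger_gap":{"type":"number"}},"additionalProperties":false,"required":["finger_gap"]},"minItems":1,"maxItems":8},"clamp_n":{"type":"number"},"only":{"type":"string"},"quiet":{"type":"boolean"},"lines":{"type":"string"}},"required":["segments"],"additionalProperties":false}. segments is a list of rows, 1 to 8 of them, each an object with the fields x, y, z (the shift in parts of the range, where 1.0 means 40 cm), twist (a turn about the tool's z in normalised numbers (1 is 360 degrees)), finger_gap (the finger opening in m); a field left out counts as zero (the opening has to be given); each row is the pose to reach, as a shift and turn from the pose commanded when the call began, along the tool's axes at that moment; what a row does not reach only later rows make up. A row lasts 1/12 s, in which the tool goes at most 0.0417 m and 7.16 degrees, less where a joint would pass 70% of its speed; a pose out of reach is approached as far as the arm can. The fingers move at their own pace and stop on an object; clamp_n is the grip in N (left out, the last holds). Time passes only in rows, so rows that do not move let the fingers close. The tool returns the time, the measured TCP pose, the force, the opening and the grip force at its end. only (a regular expression) keeps the lines of the reply that match it, lines (a string "A,B") keeps lines A to B, and quiet returns only ok. Shift and turn numbers lie between -1 and 1, and a call with a number outside is refused. Input that does not fit is refused with a message, and nothing moves.
- status.get_obs(): the state, without advancing time (a new reading comes with each control period).
- imaging.read_camera(name): name is "scene" or "top" or "wrist"; returns a dict with "color" (480x640x3 uint8, blue, green, red), "fx", "fy", "cx", "cy" (pixels), "dist" ([k1, k2, p1, p2, k3] as OpenCV has them; the pictures are not rectified), "world_from_camera" (4x4, takes a point from camera to world coordinates). Camera axes: x right, y down, z forward; pixel columns grow to the right and rows downward; lengths in m; the calibration is good to about 2 mm. A picture is of the moment at which its call begins. There is no depth.
- env.sign_off(): hands the job in; it is judged then, once.
The state is a dict: "time_s": time; "qpos": joint angles; "joint_velocities": joint speeds; "effort": joint torques, N m; "tool_pos": TCP position; "tool_rot": TCP orientation; "force": force on the tool from outside, world axes, zero at the start; "wrist_torque": the same for the moment, N m; "grip_width": finger opening in m; "grasp_force": force on a finger pad.
Only numpy, scipy, OpenCV 4.12 (cv2) and the standard library are available. Lean on these libraries where they do the work, as an engineer would, in place of code of your own. Each camera call takes 0.05 s, during which the arm holds its last target. There are 200 camera calls.

TASK

First take the finished clasp plate out of the rivet press's catch tray and put it in the tote. Then take the new clasp plate from the wooden stand and lay it in the press's nest front face down, with its two rivet posts pointing up, fully home in the pocket. Let go of both, and leave the other things on the bench where they are.

Things in the scene. Friction and masses are not known exactly. Their poses are not given: they have to be found in the camera images.
- plate: New brass clasp plate, 0.12 kg: flange 60 x 44 x 4 mm (x, y, z); front (+z): smooth raised panel 48 x 32 x 3 mm; back (-z): two rivet posts, 6 mm across, 9 mm long, at x = +18 and -18 mm. Origin: flange centre, mid-thickness. Starts leaning in the stand, 20 degrees from upright, panel against its board, posts outwards, x axis pointing up the board.
- stand: Fixed wooden stand, base 85 x 75 x 14 mm; origin on the table, z up. Its board, 28 mm wide (y) and 10 mm thick, leans 20 degrees back towards +x; the plate lies on the board's -x side, posts to -x and a little upwards, and overhangs the board by 8 mm each side (y). Its lower edge sits on a ledge 35 mm above the table with a 3 mm lip.
- nest (a point): Centre of the floor of the steel nest's pocket, 40 mm above the table; z up, x along the pocket, +x to the press. Pocket 64 x 48 mm (x, y), 6 mm deep, closed at its x ends; each y side has a finger gap 42 mm long in the middle, where the floor is 36 mm wide and fingertips may go down to 24 mm above the table. A plate fully home has its flange centre 5 mm above here, x either way round.
- press: Rivet press, fixed; origin on the table under the nest's centre, axes as the nest's. Its grey housing is 200 mm wide (y), begins at x = 180 mm and is 170 mm high (button on top to 182 mm). Two rails, top 21 mm above the table, run along x at y = +42 and -42 mm from x = -40 mm on.
- finished: Finished clasp plate, 0.15 kg: brass flange 60 x 44 x 4 mm (x, y, z), panel 48 x 32 x 3 mm on its +z side, steel backing 52 x 36 x 4 mm on its -z side, no posts. Origin: flange centre, 6 mm above its underside. Starts lying panel up in the catch tray. (A like one is in the tote already.)
- tray (a point): Centre of the inner floor of the press's aluminium catch tray, 4 mm above the table; axes as the nest's, 135 mm from it in -y. Tray 130 x 130 mm outside, walls 4 mm thick, rim 17 mm above the table. A thin chute 70 mm wide slopes down from the press to x = 57 mm, 18 mm above the table.
- tote_in (a point): Centre of the tote's inner floor, 4 mm above the table; x along its long side, z up. The tote is an open black plastic box, fixed, 170 x 140 mm (x, y) outside, 55 mm high, walls 4 mm. An earlier finished plate, 11 mm thick, lies in it at x = 40 to 50 mm, long side across.
- tin: Bystander: aluminium tin, 54 mm across, 28 mm high; origin under its centre.
- concho: Bystander: round domed brass button, 48 mm across, 9 mm high; origin under its centre.
- mallet: Bystander: hammer lying flat; origin beneath it.
- glue: Bystander: white bottle, 56 mm across, 130 mm high; origin under its centre.
- brush: Bystander: brush lying flat; origin beneath it.
- jar: Bystander: glass jar, 60 mm across, 60 mm high; origin under its centre.
- anvil: Bystander: small steel setting block 50 x 50 x 30 mm; origin under its centre.

How it is judged:
By the outcome, as a careful person would: the job done as asked, in the order asked, and still so for the second after the job is handed in, with the robot touching nothing.
It also fails if it takes over 61 s, if anything falls off the work surface, if the arm or the gripper's body presses on something with over 40 N, if the wrist force passes 120 N, or if a joint passes its speed limit or range.

## Working session

There is one attempt and no reset: what is moved stays moved. The work goes in short steps, Python scripts to look and compute and a tool call to move; the robot and the scene stay as the last step left them, time stands still between calls to the robot, and variables do not carry over. Pictures are saved under pics/ and viewed, at most 10 in all, crops included, and the job is handed in when it is done.

```bash
ls; mkdir -p pics
```

Run:
```python
from cell import env, imaging, status
import cv2,numpy as np
print(status.get_obs(), env.tip_reach)
for n in("scene","top"):
    c=imaging.read_camera(n); cv2.imwrite(f"pics/{n}0.png",c["color"])
    np.save(f"pics/{n}0.npy",c,allow_pickle=True)
    print(n,c["fx"],c["cx"],c["cy"],c["dist"],np.round(c["world_from_camera"],3).tolist())
```

```text
cell.py
pics
{'time_s': 0.0, 'qpos': array([-74.07861777,  18.43957789,  -4.0156813 ,  83.17436596,
         1.29499168,  78.53955057,  -3.26019259]), 'joint_velocities': array([-0.04109011, -0.07057895, -0.0139388 , -0.05199332,  0.02333995,
       -0.0292998 ,  0.02870342]), 'effort': array([ 2.99107887e-04, -4.91294360e+01, -4.03776057e-01, -3.12525129e+01,
       -6.39297534e-02,  4.35497565e-02,  1.52661114e-04]), 'tool_pos': array([0.16938843, 0.62701218, 0.23846031]), 'tool_rot': array([-1.79891747e+02,  5.60243536e-03,  1.64888309e+02]), 'force': array([-0.20756076, -0.14945546,  1.1558508 ]), 'wrist_torque': array([-0.02602254,  0.03660451,  0.03413136]), 'grasp_force': 0.0, 'grip_width': 0.08688978012656591} 0.017
scene 498.354958800771 323.59140059570046 237.6110919706602 [-0.072524  0.        0.        0.        0.      ] [[-0.525, 0.693, -0.494, 1.047], [0.851, 0.422, -0.312, 0.283], [-0.008, -0.585, -0.811, 0.835], [0.0, 0.0, 0.0, 1.0]]
top 545.4235351229515 311.7282781279734 241.9031963749111 [-0.01632991  0.          0.          0.          0.        ] [[-0.028, -0.997, 0.069, 0.489], [-0.999, 0.029, 0.016, 0.001], [-0.018, -0.068, -0.997, 1.149], [0.0, 0.0, 0.0, 1.0]]
```

View pics/scene0.png

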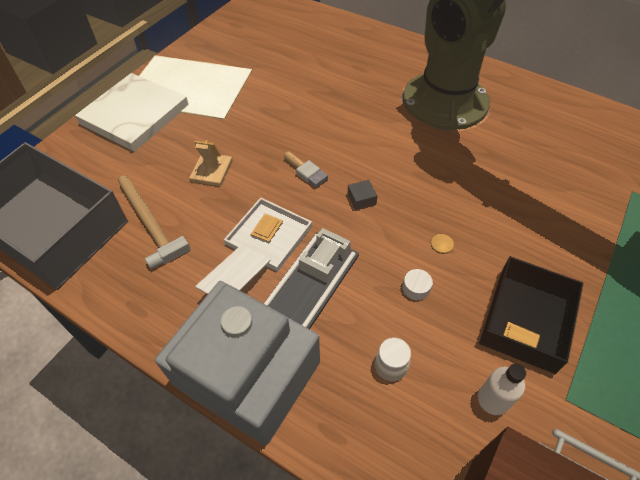

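View pics/top0.png

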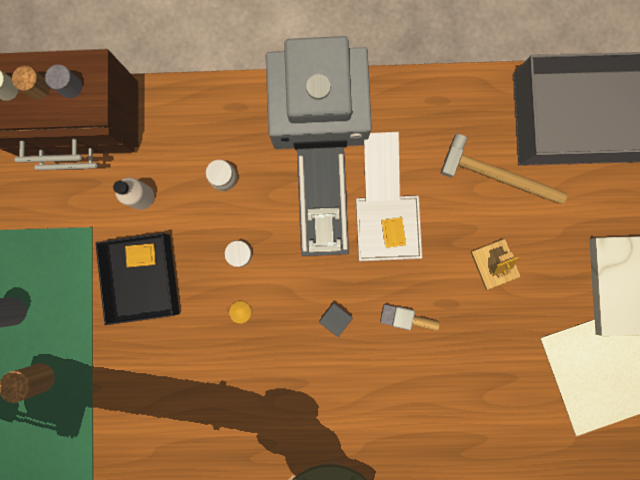

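Scene: the tray with the finished plate is at about (267,228), the nest (323,253), the stand (210,165), the tote (532,313). Top: the tray is at (390,229), plate (394,232), nest (324,228), stand (496,263), tote (138,279), with the earlier plate at (140,255). I'll enlarge the parts that matter.

Run:
```python
import cv2,numpy as np
t=cv2.imread("pics/top0.png");s=cv2.imread("pics/scene0.png")
def crop(im,x,y,w,h,k):
    o=cv2.resize(im[y:y+h,x:x+w],None,fx=k,fy=k,interpolation=cv2.INTER_CUBIC)
    for i in range(0,w,10):
        cv2.line(o,(i*k,0),(i*k,4 if (x+i)%50 else 12),(0,0,255),1)
    for i in range(0,h,10):
        cv2.line(o,(0,i*k),(4 if (y+i)%50 else 12,i*k),(0,0,255),1)
    return o
a=crop(t,290,190,140,75,4) #560x300
b=crop(t,465,230,60,75,4) #240x300
c=crop(s,185,130,60,60,5) #300x300
d=crop(t,90,225,100,100,3) #300
e=crop(s,290,220,50,75,4)#200x300
cv2.imwrite("pics/m0.png",np.vstack([np.hstack([a,b]),np.hstack([c,d,e])]))
```

```text
(no output)
```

View pics/m0.png

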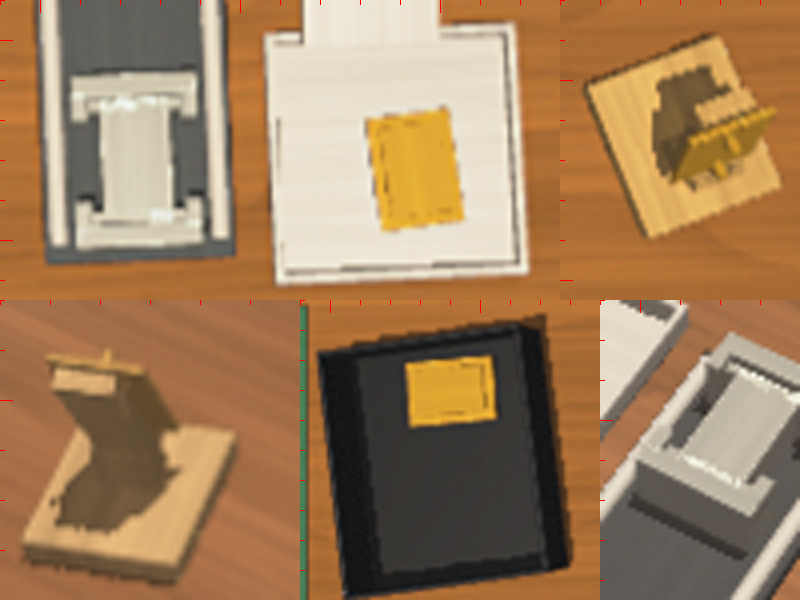

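Montage, converted to source pixels. In the top image, the tray rim corners are at about (356,199), (418,196), (422,258), (359,261). The finished plate's corners are (382,220), (402,217), (406,245), (385,247). The new plate's top edge runs (497,265)–(519,257), with the posts towards the robot. Next I'll fit the poses.

Create h.py:
```python
import cv2,numpy as np
from scipy.optimize import least_squares
from scipy.spatial.transform import Rotation as Ro
from cell import env, imaging, status
def load(n): return np.load(f"pics/{n}.npy",allow_pickle=True).item()
def proj(c,P):
    T=np.linalg.inv(c["world_from_camera"]); K=np.array([[c["fx"],0,c["cx"]],[0,c["fy"],c["cy"]],[0,0,1]])
    return cv2.projectPoints(np.asarray(P,float).reshape(-1,1,3),cv2.Rodrigues(T[:3,:3])[0],T[:3,3],K,np.array(c["dist"]))[0][:,0]
def world(p,M):   # p=x,y,yawdeg
    a=np.radians(p[2]); M=np.asarray(M,float)
    return np.c_[p[0]+np.cos(a)*M[:,0]-np.sin(a)*M[:,1], p[1]+np.sin(a)*M[:,0]+np.cos(a)*M[:,1], M[:,2]]
def fit(obs,p0):  # obs: list of (cam, model pts, pixels)
    f=lambda p: np.concatenate([(proj(c,world(p,M))-np.asarray(u)).ravel() for c,M,u in obs])
    r=least_squares(f,p0,x_scale=[.1,.1,10],loss="soft_l1"); return r.x,np.abs(r.fun).max()
def rect(lx,ly,z): return [[lx/2,ly/2,z],[lx/2,-ly/2,z],[-lx/2,-ly/2,z],[-lx/2,ly/2,z]]
def grab(n,name):
    c=imaging.read_camera(n); np.save(f"pics/{name}.npy",c,allow_pickle=True); return c
def step(x,y,z,yaw):
    o=status.get_obs(); R=Ro.from_euler("xyz",o["tool_rot"],degrees=True)
    d=R.inv().apply(np.array([x,y,z])-o["tool_pos"]); t=(o["tool_rot"][2]-yaw+180)%360-180
    print("at",np.round(o["tool_pos"],4),np.round(o["tool_rot"],1),"need d",np.round(d,4),"turn",round(t,1),"force",np.round(o["force"],1))
```

Run:
```python
from h import *
t=load("top0");s=load("scene0")
def m(pts,ox,oy,k,mx=0,my=0): return [[ox+(x-mx)/k-.4,oy+(y-my)/k-.4] for x,y in pts]
A=lambda p:m(p,290,190,4); B=lambda p:m(p,465,230,4,560,0); C=lambda p:m(p,185,130,5,0,300); D=lambda p:m(p,90,225,3,300,300)
tray,e=fit([(t,rect(.13,.13,.017),A([(265,35),(514,24),(528,273),(277,285)]))],[.5,-.15,0]);print("tray",tray,e)
print(" nest from tray",world(tray,[[0,.135,0]]))
print("nest",fit([(t,rect(.084,.063,.046),A([(72,75),(196,73),(203,243),(76,248)]))],[.5,0,0]))
print("fin",fit([(t,rect(.06,.044,.012),A([(367,120),(447,108),(464,220),(382,230)]))],[.5,-.15,0]))
print("tote",fit([(t,rect(.17,.14,.055),D([(319,352),(518,325),(545,572),(345,598)]))],[.4,.3,5]))
st,e=fit([(t,rect(.085,.075,.014),B([(585,86),(718,36),(780,186),(650,238)]))],[.45,-.35,20]);print("stand",st,e)
print(" scene corners pred",np.round(proj(s,world(st,rect(.085,.075,.014))),1), C([(178,568),(25,545),(237,432)]))
# plate top edge triangulation
pt=B([(732,124)])[0];ps=C([(97,365)])[0]
r=least_squares(lambda P:np.r_[proj(t,[P])[0]-pt,proj(s,[P])[0]-ps],[.45,-.35,.09]);print("topedge",r.x,r.fun)
d=r.x[:2]-st[:2];a=np.radians(st[2]);print(" in stand",d@[np.cos(a),np.sin(a)],d@[-np.sin(a),np.cos(a)])
```

```text
tray [ 0.59176386 -0.14110629  0.90756684] 0.20990826677621044
 nest from tray [[ 0.58962555 -0.00612323  0.        ]]
nest (array([ 0.58997623, -0.00612917,  0.12797664]), np.float64(1.0994071103473289))
fin (array([ 0.58373091, -0.15134169,  6.05545547]), np.float64(0.49444332068435415))
tote (array([0.50162041, 0.38042115, 6.01217045]), np.float64(1.2343776679175846))
stand [ 0.51157284 -0.35968437 19.80202698] 0.5802029217802271
 scene corners pred [[219.4 182.6]
 [187.8 177.8]
 [201.  151.5]
 [231.3 155.9]] [[220.2, 183.2], [189.6, 178.6], [232.0, 156.0]]
topedge [ 0.51436383 -0.35726533  0.092357  ] [-0.62598925  0.48393711 -0.8832047  -0.10798654]
 in stand 0.0034454604326379095 0.0013304915016044735
```

```bash
python3 -c "
from h import *
step(.5,.3,.2,170);step(.584,-.151,.14,186)"
```

```text
at [0.1694 0.6271 0.2386] [-179.9    0.   164.9] need d [-0.4044 -0.2295  0.039 ] turn -5.1 force [ 0.2  0.7 -0.4]
at [0.1694 0.6271 0.2386] [-179.9    0.   164.9] need d [-0.6031 -0.6429  0.0997] turn -21.1 force [ 0.2  0.7 -0.4]
```

Units first: shifts go in shares of 40 cm and turns go in shares of 360 degrees. So -0.3 m / 0.4 = -0.75, -0.15 m / 0.4 = -0.375, -5 degrees / 360 = -0.0139.

Emit:
{"api": "steer_hand", "payload": {
  "segments": [
    {"x":-0.75,"y":-0.375,"z":0.05,"twist":-0.0139,"finger_gap":0.087},
    {"x":-0.75,"y":-0.375,"z":0.05,"twist":-0.0139,"finger_gap":0.087},
    {"x":-0.75,"y":-0.375,"z":0.05,"twist":-0.0139,"finger_gap":0.087},
    {"x":-0.75,"y":-0.375,"z":0.05,"twist":-0.0139,"finger_gap":0.087},
    {"x":-0.75,"y":-0.375,"z":0.05,"twist":-0.0139,"finger_gap":0.087},
    {"x":-0.75,"y":-0.375,"z":0.05,"twist":-0.0139,"finger_gap":0.087},
    {"x":-0.75,"y":-0.375,"z":0.05,"twist":-0.0139,"finger_gap":0.087},
    {"x":-0.75,"y":-0.375,"z":0.05,"twist":-0.0139,"finger_gap":0.087}
  ]
}}

```text
time_s: 0.77
tool_pos: [0.4191, 0.4044, 0.2194]
tool_rot: [-180.0, -0.0, 169.9]
force: [-0.1, -0.1, -0.3]
grip_width: 0.087
grasp_force: 0.0
```

```bash
python3 -c "
from h import *
step(.56,0.1,.2,178);step(.584,-.151,.14,186)"
```

```text
at [0.4191 0.4044 0.2194] [-180.    -0.   169.9] need d [-0.1922 -0.275   0.0194] turn -8.1 force [-0.1 -0.1 -0.3]
at [0.4191 0.4044 0.2194] [-180.    -0.   169.9] need d [-0.2599 -0.5179  0.0794] turn -16.1 force [-0.1 -0.1 -0.3]
```

In the tool's units: -0.275 m / 0.4 = -0.6875, -0.19 m / 0.4 = -0.475, -8 degrees / 360 = -0.0222.

Emit:
{"api": "steer_hand", "payload": {
  "segments": [
    {"x":-0.475,"y":-0.6875,"z":0.05,"twist":-0.0222,"finger_gap":0.087},
    {"x":-0.475,"y":-0.6875,"z":0.05,"twist":-0.0222,"finger_gap":0.087},
    {"x":-0.475,"y":-0.6875,"z":0.05,"twist":-0.0222,"finger_gap":0.087},
    {"x":-0.475,"y":-0.6875,"z":0.05,"twist":-0.0222,"finger_gap":0.087},
    {"x":-0.475,"y":-0.6875,"z":0.05,"twist":-0.0222,"finger_gap":0.087},
    {"x":-0.475,"y":-0.6875,"z":0.05,"twist":-0.0222,"finger_gap":0.087},
    {"x":-0.475,"y":-0.6875,"z":0.05,"twist":-0.0222,"finger_gap":0.087},
    {"x":-0.475,"y":-0.6875,"z":0.05,"twist":-0.0222,"finger_gap":0.087}
  ]
}}

```text
time_s: 1.43
tool_pos: [0.5555, 0.1034, 0.1996]
tool_rot: [180.0, -0.0, 177.9]
force: [1.3, 1.3, 0.2]
grip_width: 0.0868
grasp_force: 0.0
```

```bash
python3 -c "
from h import *
step(.584,-.151,.14,186)"
```

```text
at [0.5555 0.1034 0.1996] [180.   -0.  177.9] need d [-0.0378 -0.2532  0.0596] turn -8.1 force [1.3 1.3 0.2]
```

In the tool's units: -0.253 m / 0.4 = -0.6325, 0.06 m / 0.4 = 0.15, -8 degrees / 360 = -0.0222.

Emit:
{"api": "steer_hand", "payload": {
  "segments": [
    {"x":-0.095,"y":-0.6325,"z":0.15,"twist":-0.0222,"finger_gap":0.066},
    {"x":-0.095,"y":-0.6325,"z":0.15,"twist":-0.0222,"finger_gap":0.066},
    {"x":-0.095,"y":-0.6325,"z":0.15,"twist":-0.0222,"finger_gap":0.066},
    {"x":-0.095,"y":-0.6325,"z":0.15,"twist":-0.0222,"finger_gap":0.066},
    {"x":-0.095,"y":-0.6325,"z":0.15,"twist":-0.0222,"finger_gap":0.066},
    {"x":-0.095,"y":-0.6325,"z":0.15,"twist":-0.0222,"finger_gap":0.066},
    {"x":-0.095,"y":-0.6325,"z":0.15,"twist":-0.0222,"finger_gap":0.066},
    {"x":-0.095,"y":-0.6325,"z":0.15,"twist":-0.0222,"finger_gap":0.066}
  ]
}}

```text
time_s: 2.1
tool_pos: [0.582, -0.1555, 0.1385]
tool_rot: [-179.8, -0.2, -174.6]
force: [-0.4, -0.6, 0.1]
grip_width: 0.0662
grasp_force: 0.0
```

```bash
python3 -c "
from h import *
step(.584,-.151,.14,186)
c=grab('wrist','w1');cv2.imwrite('pics/w1.png',c['color']);print(c['world_from_camera'].round(3))"
```

```text
at [ 0.582  -0.1555  0.1385] [-179.8   -0.2 -174.6] need d [-0.0024  0.0043 -0.0015] turn -0.6 force [-0.4 -0.6  0.1]
[[-0.095  0.965  0.246  0.514]
 [ 0.996  0.092  0.02  -0.161]
 [-0.003  0.246 -0.969  0.284]
 [ 0.     0.     0.     1.   ]]
```

View pics/w1.png

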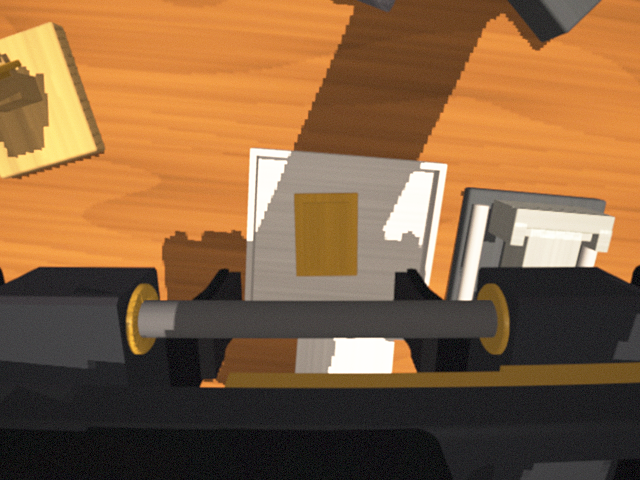

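Wrist view: the finished plate's corners are at (294,194), (357,192), (358,275), (297,277), and the near tray corners at (250,150) and (447,164). I'll refine from these.

Run:
```python
from h import *
c=load("w1")
f,e=fit([(c,rect(.06,.044,.012),[(358,275),(297,277),(294,194),(357,192)])],[.58,-.15,6]);print(f,e)
print(proj(c,world([.5918,-.1411,.9],rect(.13,.13,.017))))
step(f[0],f[1],.023,180+f[2])
```

```text
[ 0.58313673 -0.14906675  7.20016194] 0.7781544316023883
[[415.92063881 340.77765795]
 [240.64812887 328.10263324]
 [246.88013806 147.90856562]
 [443.37721153 164.00845514]]
at [ 0.5828 -0.1518  0.1389] [-1.800e+02 -1.000e-01 -1.744e+02] need d [-0.0009  0.0027  0.1159] turn -1.6 force [-0.4  0.7  0.6]
```

In the tool's units: 0.115 m / 0.4 = 0.2875, 0.1 m / 0.4 = 0.25, -1 degrees / 360 = -0.0028.

Emit:
{"api": "steer_hand", "payload": {
  "segments": [
    {"x":-0.0025,"y":0.005,"z":0.1,"twist":-0.0028,"finger_gap":0.066},
    {"x":-0.0025,"y":0.005,"z":0.2,"twist":-0.0028,"finger_gap":0.066},
    {"x":-0.0025,"y":0.005,"z":0.25,"twist":-0.0028,"finger_gap":0.066},
    {"x":-0.0025,"y":0.005,"z":0.2875,"twist":-0.0028,"finger_gap":0.066},
    {"x":-0.0025,"y":0.005,"z":0.2875,"twist":-0.0028,"finger_gap":0.066},
    {"x":-0.0025,"y":0.005,"z":0.2875,"twist":-0.0028,"finger_gap":0.03},
    {"x":-0.0025,"y":0.005,"z":0.2875,"twist":-0.0028,"finger_gap":0.03},
    {"x":-0.0025,"y":0.005,"z":0.2875,"twist":-0.0028,"finger_gap":0.03}
  ],
  "clamp_n": 20
}}

```text
time_s: 2.82
tool_pos: [0.5852, -0.1453, 0.0253]
tool_rot: [180.0, 0.0, -173.0]
force: [0.4, 0.5, -0.9]
grip_width: 0.0533
grasp_force: 0.0
```

Emit:
{"api": "steer_hand", "payload": {
  "segments": [
    {"finger_gap":0.03},
    {"finger_gap":0.03},
    {"finger_gap":0.03},
    {"z":-0.025,"finger_gap":0.03},
    {"z":-0.075,"finger_gap":0.03},
    {"z":-0.15,"finger_gap":0.03},
    {"z":-0.25,"finger_gap":0.03},
    {"z":-0.3,"finger_gap":0.03}
  ]
}}

```text
time_s: 3.48
tool_pos: [0.586, -0.1473, 0.1495]
tool_rot: [-179.9, 0.3, -173.1]
force: [1.2, -0.1, -1.4]
grip_width: 0.0436
grasp_force: 20.0
```

```bash
python3 -c "
from h import *
step(.5,.2,.15,186);step(.46,.376,.13,186)"
```

```text
at [ 0.586  -0.1473  0.1495] [-179.9    0.3 -173.1] need d [ 0.0439  0.3551 -0.001 ] turn 0.9 force [ 1.2 -0.1 -1.4]
at [ 0.586  -0.1473  0.1495] [-179.9    0.3 -173.1] need d [0.0627 0.5346 0.0187] turn 0.9 force [ 1.2 -0.1 -1.4]
```

In the tool's units: 0.3 m / 0.4 = 0.75, 0.03 m / 0.4 = 0.075, 1 degrees / 360 = 0.0028.

Emit:
{"api": "steer_hand", "payload": {
  "segments": [
    {"x":0.075,"y":0.75,"twist":0.0028,"finger_gap":0.03},
    {"x":0.075,"y":0.75,"twist":0.0028,"finger_gap":0.03},
    {"x":0.075,"y":0.75,"twist":0.0028,"finger_gap":0.03},
    {"x":0.075,"y":0.75,"twist":0.0028,"finger_gap":0.03},
    {"x":0.075,"y":0.75,"twist":0.0028,"finger_gap":0.03},
    {"x":0.075,"y":0.75,"twist":0.0028,"finger_gap":0.03},
    {"x":0.075,"y":0.75,"twist":0.0028,"finger_gap":0.03},
    {"x":0.075,"y":0.75,"twist":0.0028,"finger_gap":0.03}
  ]
}}

```text
time_s: 4.15
tool_pos: [0.516, 0.1564, 0.1453]
tool_rot: [179.7, -0.1, -173.6]
force: [0.6, 1.5, -2.1]
grip_width: 0.0436
grasp_force: 20.0
```

```bash
python3 -c "
from h import *
step(.464,.376,.13,186)"
```

```text
at [0.516  0.1564 0.1453] [ 1.797e+02 -1.000e-01 -1.736e+02] need d [0.027  0.224  0.0164] turn 0.4 force [ 0.6  1.5 -2.1]
```

In the tool's units: 0.224 m / 0.4 = 0.56, 0.027 m / 0.4 = 0.0675.

Emit:
{"api": "steer_hand", "payload": {
  "segments": [
    {"x":0.0675,"y":0.56,"z":0.025,"finger_gap":0.03},
    {"x":0.0675,"y":0.56,"z":0.025,"finger_gap":0.03},
    {"x":0.0675,"y":0.56,"z":0.025,"finger_gap":0.03},
    {"x":0.0675,"y":0.56,"z":0.025,"finger_gap":0.03},
    {"x":0.0675,"y":0.56,"z":0.025,"finger_gap":0.03},
    {"x":0.0675,"y":0.56,"z":0.025,"finger_gap":0.03},
    {"x":0.0675,"y":0.56,"z":0.025,"finger_gap":0.03},
    {"x":0.0675,"y":0.56,"z":0.025,"finger_gap":0.03}
  ]
}}

```text
time_s: 4.82
tool_pos: [0.4683, 0.3684, 0.1348]
tool_rot: [-179.9, -0.0, -173.9]
force: [0.9, -0.7, -2.5]
grip_width: 0.0433
grasp_force: 20.0
```

```bash
python3 -c "
from h import *
step(.464,.376,.024,186)
c=grab('wrist','w2');cv2.imwrite('pics/w2.png',c['color'])"
```

```text
at [0.4683 0.3684 0.1348] [-179.9   -0.  -173.9] need d [0.0034 0.0082 0.1108] turn 0.1 force [ 0.9 -0.7 -2.5]
```

View pics/w2.png

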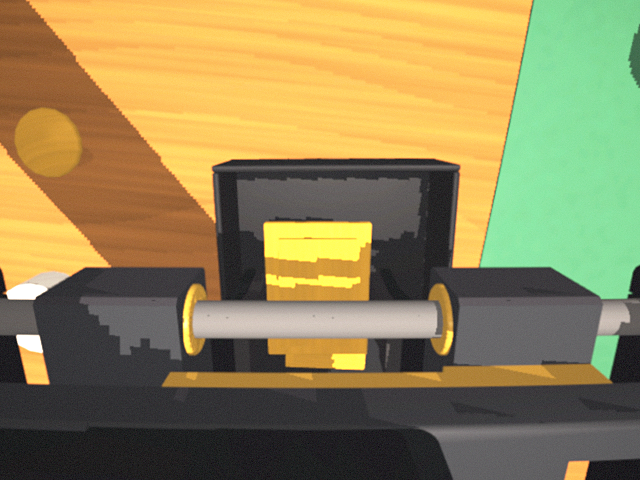

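Wrist view: the held plate is level at (318,295), and the tote rim runs from x=214 to 459. The plate needs about 7 mm to image right (+y) before lowering.

In the tool's units: 0.109 m / 0.4 = 0.2725, 0.006 m / 0.4 = 0.015.

Emit:
{"api": "steer_hand", "payload": {
  "segments": [
    {"x":0.0075,"y":0.015,"z":0.05,"finger_gap":0.03},
    {"x":0.0075,"y":0.015,"z":0.15,"finger_gap":0.03},
    {"x":0.0075,"y":0.015,"z":0.225,"finger_gap":0.03},
    {"x":0.0075,"y":0.015,"z":0.2625,"finger_gap":0.03},
    {"x":0.0075,"y":0.015,"z":0.2725,"finger_gap":0.03},
    {"x":0.0075,"y":0.015,"z":0.2725,"finger_gap":0.03},
    {"x":0.0075,"y":0.015,"z":0.2725,"finger_gap":0.06},
    {"x":0.0075,"y":0.015,"z":0.2725,"finger_gap":0.06}
  ]
}}

```text
time_s: 5.53
tool_pos: [0.4672, 0.3726, 0.0272]
tool_rot: [179.9, 0.1, -174.2]
force: [0.1, -0.3, 0.1]
grip_width: 0.0503
grasp_force: 0.0
```

```bash
python3 -c "
from h import *
step(.464,.376,.024,186)"
```

```text
at [0.4672 0.3726 0.0272] [ 1.799e+02  1.000e-01 -1.742e+02] need d [0.0029 0.0037 0.0032] turn -0.2 force [ 0.1 -0.3  0.1]
```

In the tool's units: -0.17 m / 0.4 = -0.425, -0.15 m / 0.4 = -0.375, 28 degrees / 360 = 0.0778.

Emit:
{"api": "steer_hand", "payload": {
  "segments": [
    {"finger_gap":0.07},
    {"z":-0.1,"finger_gap":0.07},
    {"z":-0.2,"finger_gap":0.07},
    {"z":-0.3,"finger_gap":0.07},
    {"x":0.025,"y":-0.075,"z":-0.375,"twist":0.0194,"finger_gap":0.07},
    {"x":0.025,"y":-0.175,"z":-0.425,"twist":0.0389,"finger_gap":0.07},
    {"x":0.025,"y":-0.275,"z":-0.425,"twist":0.0583,"finger_gap":0.07},
    {"x":0.025,"y":-0.375,"z":-0.425,"twist":0.0778,"finger_gap":0.07}
  ]
}}

```text
time_s: 6.2
tool_pos: [0.4722, 0.2234, 0.1991]
tool_rot: [179.7, 0.2, 157.6]
force: [0.5, -0.5, -0.0]
grip_width: 0.0702
grasp_force: 0.0
```

```bash
python3 -c "
from h import *
c=grab('top','t2'); cv2.imwrite('pics/t2.png',c['color']);
print(status.get_obs()['qpos'].round(0));step(.54,0,.2,90);step(.507,-.361,.16,20)"
```

```text
[-43.   4.  17. 105.  -1.  71.  40.]
at [0.4738 0.2121 0.1982] [-179.9    0.3  156.6] need d [-0.1449 -0.1684 -0.0009] turn 66.6 force [-0.3 -7.8 -0.2]
at [0.4738 0.2121 0.1982] [-179.9    0.3  156.6] need d [-0.2578 -0.5127  0.0402] turn 136.6 force [-0.3 -7.8 -0.2]
```

In the tool's units: -0.28 m / 0.4 = -0.7, -0.17 m / 0.4 = -0.425, 56 degrees / 360 = 0.1556.

Emit:
{"api": "steer_hand", "payload": {
  "segments": [
    {"x":-0.05,"y":-0.0875,"twist":0.0194,"finger_gap":0.07},
    {"x":-0.1,"y":-0.175,"twist":0.0389,"finger_gap":0.07},
    {"x":-0.15,"y":-0.2625,"twist":0.0583,"finger_gap":0.07},
    {"x":-0.2,"y":-0.35,"twist":0.0778,"finger_gap":0.07},
    {"x":-0.25,"y":-0.4375,"twist":0.0972,"finger_gap":0.07},
    {"x":-0.3,"y":-0.525,"twist":0.1167,"finger_gap":0.07},
    {"x":-0.35,"y":-0.6125,"twist":0.1361,"finger_gap":0.07},
    {"x":-0.425,"y":-0.7,"twist":0.1556,"finger_gap":0.07}
  ]
}}

```text
time_s: 6.92
tool_pos: [0.521, -0.0973, 0.1969]
tool_rot: [179.9, -0.1, 101.5]
force: [0.5, 0.7, -0.2]
grip_width: 0.0698
grasp_force: 0.0
```

```bash
python3 -c "
from h import *
print(status.get_obs()['qpos'].round(0));step(.507,-.361,.16,20)"
```

```text
[-25.   5.  35. 105.  -3.  71.  22.]
at [ 0.521  -0.0973  0.1969] [ 1.799e+02 -1.000e-01  1.015e+02] need d [-0.2556 -0.0665  0.0365] turn 81.5 force [ 0.5  0.7 -0.2]
```

Run:
```python
import cv2
t=cv2.imread("pics/t2.png")
cv2.imwrite("pics/t2c.png",cv2.resize(t[220:330,80:200],None,fx=4,fy=4))
```

```text
(no output)
```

View pics/t2c.png

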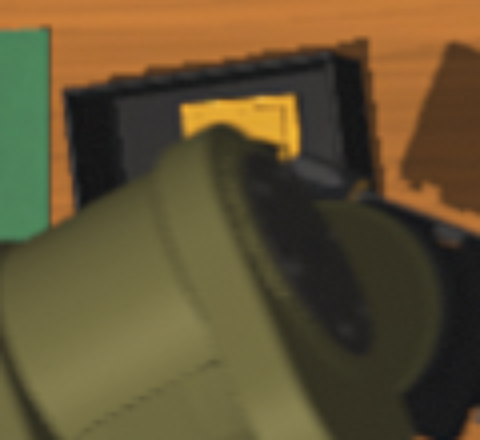

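The arm hides the tote here, so I'll check it later. On to the stand.

In the tool's units: -0.24 m / 0.4 = -0.6, -0.21 m / 0.4 = -0.525, 56 degrees / 360 = 0.1556.

Emit:
{"api": "steer_hand", "payload": {
  "segments": [
    {"x":-0.075,"y":-0.02,"twist":0.0194,"finger_gap":0.07},
    {"x":-0.15,"y":-0.04,"twist":0.0389,"finger_gap":0.07},
    {"x":-0.225,"y":-0.06,"twist":0.0583,"finger_gap":0.07},
    {"x":-0.3,"y":-0.08,"twist":0.0778,"finger_gap":0.07},
    {"x":-0.375,"y":-0.1,"twist":0.0972,"finger_gap":0.07},
    {"x":-0.45,"y":-0.12,"twist":0.1167,"finger_gap":0.07},
    {"x":-0.525,"y":-0.14,"twist":0.1361,"finger_gap":0.07},
    {"x":-0.6,"y":-0.165,"twist":0.1556,"finger_gap":0.07}
  ]
}}

```text
time_s: 7.58
tool_pos: [0.507, -0.3448, 0.1966]
tool_rot: [179.9, -0.1, 45.6]
force: [1.2, -0.0, 0.8]
grip_width: 0.0699
grasp_force: 0.0
```

```bash
python3 -c "
from h import *
print(status.get_obs()['qpos'].round(0));step(.48,-.371,.17,20)"
```

```text
[ -8.  20.  49.  94. -16.  74.  -0.]
at [ 0.507  -0.3448  0.1966] [ 1.799e+02 -1.000e-01  4.560e+01] need d [-0.0376 -0.001   0.0266] turn 25.6 force [ 1.2 -0.   0.8]
```

In the tool's units: -0.03 m / 0.4 = -0.075, 0.027 m / 0.4 = 0.0675, 25.6 degrees / 360 = 0.0711.

Emit:
{"api": "steer_hand", "payload": {
  "segments": [
    {"x":-0.05,"twist":0.0194,"finger_gap":0.07},
    {"x":-0.075,"z":0.05,"twist":0.0389,"finger_gap":0.07},
    {"x":-0.075,"z":0.0675,"twist":0.0583,"finger_gap":0.07},
    {"x":-0.075,"z":0.0675,"twist":0.0711,"finger_gap":0.07},
    {"x":-0.075,"z":0.0675,"twist":0.0711,"finger_gap":0.07},
    {"x":-0.075,"z":0.0675,"twist":0.0711,"finger_gap":0.07}
  ]
}}

```text
time_s: 8.08
tool_pos: [0.4859, -0.3652, 0.1693]
tool_rot: [180.0, -0.0, 20.5]
force: [0.1, -0.1, -0.3]
grip_width: 0.0703
grasp_force: 0.0
```

```bash
python3 -c "
from h import *
step(.507,-.361,.0685,19.8)
c=grab('wrist','w3');cv2.imwrite('pics/w3.png',c['color'])"
```

```text
at [ 0.4859 -0.3652  0.1693] [180.   -0.   20.5] need d [0.0212 0.0034 0.1008] turn 0.7 force [ 0.1 -0.1 -0.3]
```

View pics/w3.png

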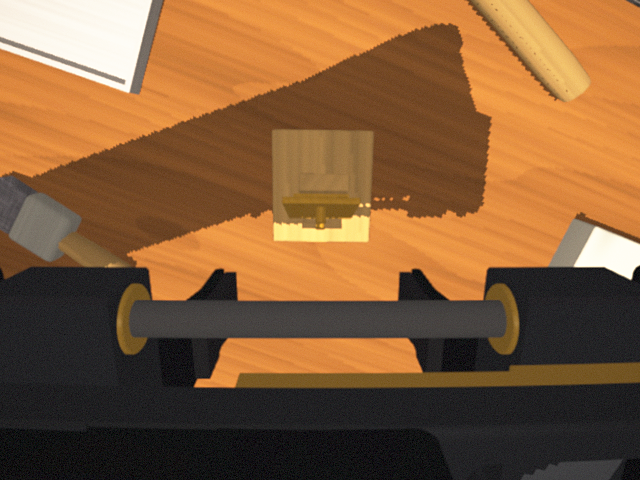

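Wrist view: the stand base spans (272,130)–(373,241). The plate's top edge runs (283,199)–(361,199), and the upper post tip is near (320,226).

Run:
```python
from h import *
c=load("w3")
st,e=fit([(c,rect(.085,.075,.014),[(272,130),(373,130),(369,241),(274,241)])],[.51,-.36,20]);print("stand",st,e)
s20,c20=np.sin(np.radians(20)),np.cos(np.radians(20))
u=np.array([s20,0,c20]);n=np.array([c20,0,-s20]);y=np.array([0,1,0])
for st in (st,[.5116,-.3597,19.8]):
  def pl(p,X,Y,Z): return world([p[0],p[1],st[2]],[np.array([0,0,.0639])+X*u+Y*y+Z*n])[0]
  f=lambda p:np.r_[proj(c,[pl(p,.03,.022,0),pl(p,.03,-.022,0)]).ravel()-[283,201,361,201]]
  r=least_squares(f,[.5,-.36]);d=r.x-st[:2];a=np.radians(st[2])
  print("plate",r.x,np.abs(r.fun).max(),"in stand",d@[np.cos(a),np.sin(a)],d@[-np.sin(a),np.cos(a)])
  print("post tips",proj(c,[pl(r.x,.018,0,-.011),pl(r.x,-.018,0,-.011)]).round(1))
  g=pl(r.x,.007,0,0);print(g);step(g[0],g[1],g[2]-.002,st[2])
```

```text
stand [ 0.51117707 -0.35903167 20.31787191] 1.116509725504045
plate [ 0.50410995 -0.36067265] 0.12698748504573132 in stand -0.007197199799138924 0.000915019841047656
post tips [[321.7 223. ]
 [321.1 229.6]]
[ 0.50635513 -0.35984134  0.07047785]
at [ 0.4861 -0.3651  0.1695] [180.   -0.   20.5] need d [0.0208 0.0021 0.101 ] turn 0.1 force [ 0.4  1.  -0. ]
plate [ 0.50407952 -0.36058988] 0.47644734229021424 in stand -0.007377309374978263 0.0017101959030033599
post tips [[321.5 223. ]
 [320.7 229.6]]
[ 0.50633212 -0.3597789   0.07047785]
at [ 0.4861 -0.3651  0.1695] [180.   -0.   20.5] need d [0.0208 0.002  0.101 ] turn 0.7 force [ 0.4  1.  -0. ]
```

Run:
```python
import cv2
t=cv2.imread("pics/w3.png")
cv2.imwrite("pics/w3c.png",cv2.resize(t[120:250,260:385],None,fx=4,fy=4,interpolation=cv2.INTER_CUBIC))
```

```text
(no output)
```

View pics/w3c.png

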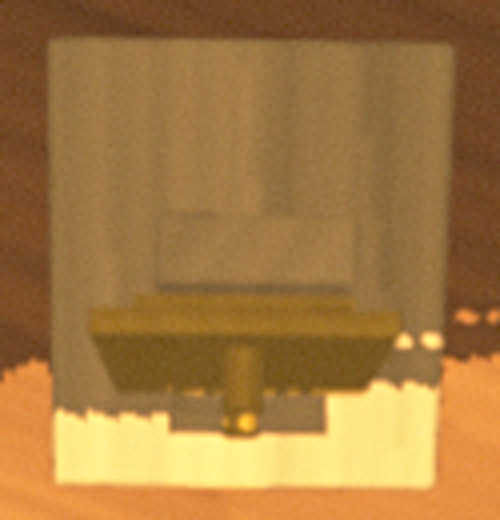

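Crop confirms it: the top edge spans (282.5–360.5, 200) and the post tip is at (320,225). Descend and grip lightly.

In the tool's units: 0.101 m / 0.4 = 0.2525, 0.021 m / 0.4 = 0.0525, 0.4 degrees / 360 = 0.0011.

Emit:
{"api": "steer_hand", "payload": {
  "segments": [
    {"x":0.0525,"y":0.005,"z":0.075,"twist":0.0011,"finger_gap":0.07},
    {"x":0.0525,"y":0.005,"z":0.15,"twist":0.0011,"finger_gap":0.07},
    {"x":0.0525,"y":0.005,"z":0.2125,"twist":0.0011,"finger_gap":0.07},
    {"x":0.0525,"y":0.005,"z":0.2525,"twist":0.0011,"finger_gap":0.07},
    {"x":0.0525,"y":0.005,"z":0.2525,"twist":0.0011,"finger_gap":0.07},
    {"x":0.0525,"y":0.005,"z":0.2525,"twist":0.0011,"finger_gap":0.07}
  ],
  "clamp_n": 10
}}

```text
time_s: 8.63
tool_pos: [0.506, -0.3596, 0.068]
tool_rot: [-180.0, 0.0, 20.0]
force: [0.4, -0.9, 0.6]
grip_width: 0.0698
grasp_force: 0.0
```

```bash
python3 -c "
from h import *
step(.5063,-.3598,.0685,20.1)"
```

```text
at [ 0.506  -0.3596  0.068 ] [-180.    0.   20.] need d [ 0.0002  0.0003 -0.0005] turn -0.1 force [ 0.4 -0.9  0.6]
```

Emit:
{"api": "steer_hand", "payload": {
  "segments": [
    {"finger_gap":0.035},
    {"finger_gap":0.035},
    {"finger_gap":0.035},
    {"finger_gap":0.035},
    {"finger_gap":0.035},
    {"finger_gap":0.035},
    {"finger_gap":0.035}
  ],
  "clamp_n": 10
}}

```text
time_s: 9.22
tool_pos: [0.5063, -0.3599, 0.0686]
tool_rot: [180.0, -0.0, 19.9]
force: [-1.5, 1.2, 3.7]
grip_width: 0.0439
grasp_force: 10.0
```

Emit:
{"api": "steer_hand", "payload": {
  "segments": [
    {"z":-0.0125,"finger_gap":0.035},
    {"z":-0.025,"finger_gap":0.035},
    {"z":-0.05,"finger_gap":0.035},
    {"z":-0.1,"finger_gap":0.035},
    {"z":-0.15,"finger_gap":0.035},
    {"z":-0.2,"finger_gap":0.035},
    {"z":-0.225,"finger_gap":0.035},
    {"z":-0.225,"finger_gap":0.035}
  ]
}}

```text
time_s: 9.88
tool_pos: [0.5071, -0.361, 0.1609]
tool_rot: [179.8, -0.2, 19.9]
force: [0.5, 0.7, -1.8]
grip_width: 0.0439
grasp_force: 10.0
```

```bash
python3 -c "
from h import *
print(status.get_obs()['qpos'].round(0))
step(.56,-.2,.16,1);step(.56,-.006,.16,1)
c=grab('wrist','w4');cv2.imwrite('pics/w4.png',c['color'])"
```

```text
[ -8.  24.  53.  95. -20.  71. -21.]
at [ 0.5071 -0.361   0.1609] [179.8  -0.2  19.9] need d [ 0.1045 -0.1334  0.0008] turn 18.9 force [ 0.5  0.7 -1.8]
at [ 0.5071 -0.361   0.1609] [179.8  -0.2  19.9] need d [ 0.1704 -0.3159  0.0004] turn 18.9 force [ 0.5  0.7 -1.8]
```

View pics/w4.png

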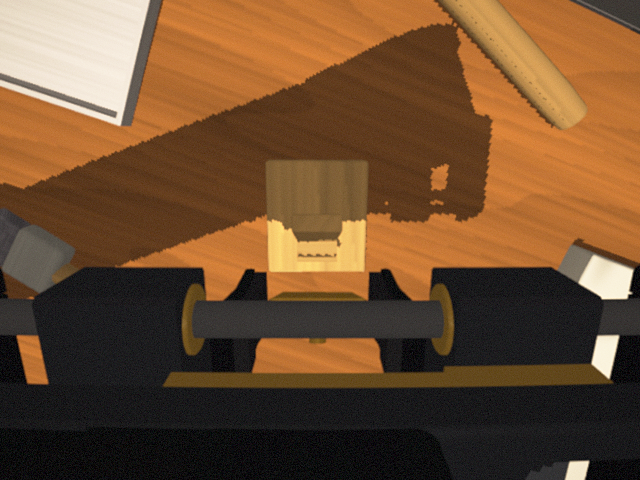

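Wrist view: the plate is held between the fingers at (318,300), still tilted, and the stand is empty. On to the nest.

Units first: shifts go in shares of 40 cm and turns go in shares of 360 degrees. So -0.29 m / 0.4 = -0.725, -0.26 m / 0.4 = -0.65, 19 degrees / 360 = 0.0528.

Emit:
{"api": "steer_hand", "payload": {
  "segments": [
    {"x":0.075,"y":-0.05,"twist":0.0111,"finger_gap":0.035},
    {"x":0.125,"y":-0.15,"twist":0.0222,"finger_gap":0.035},
    {"x":0.175,"y":-0.25,"twist":0.0333,"finger_gap":0.035},
    {"x":0.225,"y":-0.35,"twist":0.0444,"finger_gap":0.035},
    {"x":0.275,"y":-0.45,"twist":0.0528,"finger_gap":0.035},
    {"x":0.325,"y":-0.55,"twist":0.0528,"finger_gap":0.035},
    {"x":0.375,"y":-0.65,"twist":0.0528,"finger_gap":0.035},
    {"x":0.4125,"y":-0.725,"twist":0.0528,"finger_gap":0.035}
  ]
}}

```text
time_s: 10.6
tool_pos: [0.5601, -0.0387, 0.1566]
tool_rot: [-180.0, 0.1, 0.9]
force: [1.2, -0.6, -1.7]
grip_width: 0.0441
grasp_force: 10.0
```

Emit:
{"api": "steer_hand", "payload": {
  "segments": [
    {"y":-0.05,"finger_gap":0.035},
    {"y":-0.0625,"finger_gap":0.035},
    {"y":-0.0625,"finger_gap":0.035},
    {"y":-0.0625,"finger_gap":0.035}
  ]
}}

```text
time_s: 10.93
tool_pos: [0.5602, -0.0173, 0.1571]
tool_rot: [179.9, 0.1, 0.8]
force: [-0.1, -0.3, -1.2]
grip_width: 0.0438
grasp_force: 10.0
```

```bash
python3 -c "
from h import *
print(status.get_obs()['qpos'].round(0))
step(.5898,-.0061,.1,.9)
c=grab('wrist','w5');cv2.imwrite('pics/w5.png',c['color'])
s=grab('scene','s5');cv2.imwrite('pics/w5.png',np.vstack([cv2.resize(c['color'][120:370,150:470],(640,500))]) )
"
```

```text
[-49.  16.  55. 104. -14.  68. -78.]
at [ 0.5602 -0.0173  0.1571] [1.799e+02 1.000e-01 8.000e-01] need d [ 0.0299 -0.0109  0.0571] turn -0.1 force [-0.1 -0.3 -1.2]
```

View pics/w5.png

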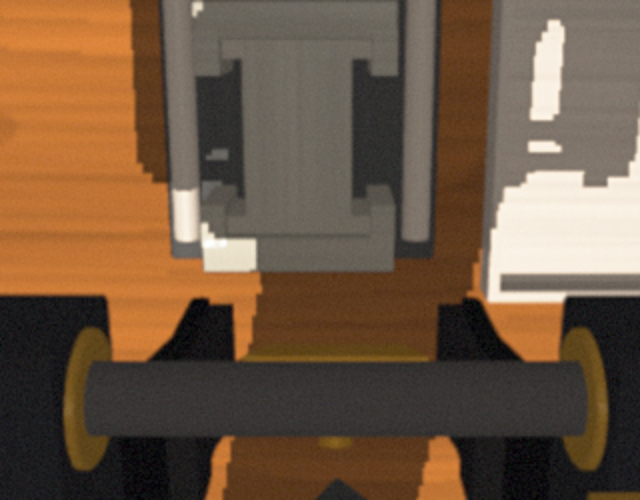

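Wrist crop (2x, offset (150,120)): the nest pocket and both finger gaps are clear. The pocket floor spans roughly y=40–235 in the crop, and the gaps are at x≈243 and 352. I'll compare this with the projected model.

Run:
```python
from h import *
c=load("w5")
def show(tag,M,p=(.5898,-.0061,.9)):
    print(tag,((proj(c,world(p,M))-[150,120])*2+.5).round(0).astype(int).tolist())
for z in(.040,.046):
    show(f"pocket z{z}",rect(.064,.048,z)); show("gap floor",rect(.042,.036,z)); show("gap48",rect(.042,.048,z))
show("rails",[[-.04,.042,.021],[-.04,-.042,.021]])
show("tray corner",[[-.065,-.135+.065,.017]])
g=cv2.cvtColor(c["color"],cv2.COLOR_BGR2GRAY).astype(int)
print("col x=297crop:",[ (2*(r-120),g[r,296:304].mean().round()) for r in range(122,262,1)][0:])
```

```text
pocket z0.04 [[227, 39], [377, 39], [374, 232], [233, 232]]
gap floor [[246, 73], [358, 73], [357, 200], [250, 200]]
gap48 [[228, 74], [376, 73], [375, 200], [232, 200]]
pocket z0.046 [[224, 39], [378, 39], [375, 237], [231, 237]]
gap floor [[244, 75], [358, 75], [357, 204], [248, 204]]
gap48 [[225, 75], [377, 75], [376, 204], [229, 204]]
rails [[191, 240], [421, 240]]
tray corner [[492, 301]]
col x=297crop: [(4, np.float64(104.0)), (6, np.float64(107.0)), (8, np.float64(105.0)), (10, np.float64(105.0)), (12, np.float64(104.0)), (14, np.float64(103.0)), (16, np.float64(103.0)), (18, np.float64(101.0)), (20, np.float64(102.0)), (22, np.float64(99.0)), (24, np.float64(98.0)), (26, np.float64(102.0)), (28, np.float64(101.0)), (30, np.float64(100.0)), (32, np.float64(100.0)), (34, np.float64(98.0)), (36, np.float64(96.0)), (38, np.float64(94.0)), (40, np.float64(104.0)), (42, np.float64(107.0)), (44, np.float64(106.0)), (46, np.float64(107.0)), (48, np.float64(106.0)), (50, np.float64(108.0)), (52, np.float64(108.0)), (54, np.float64(107.0)), (56, np.float64(107.0)), (58, np.float64(106.
[... 2171 characters left out ...]
28, np.float64(102.0)), (230, np.float64(103.0)), (232, np.float64(96.0)), (234, np.float64(86.0)), (236, np.float64(85.0)), (238, np.float64(94.0)), (240, np.float64(96.0)), (242, np.float64(100.0)), (244, np.float64(99.0)), (246, np.float64(98.0)), (248, np.float64(99.0)), (250, np.float64(99.0)), (252, np.float64(96.0)), (254, np.float64(98.0)), (256, np.float64(96.0)), (258, np.float64(96.0)), (260, np.float64(97.0)), (262, np.float64(96.0)), (264, np.float64(98.0)), (266, np.float64(97.0)), (268, np.float64(96.0)), (270, np.float64(84.0)), (272, np.float64(65.0)), (274, np.float64(61.0)), (276, np.float64(65.0)), (278, np.float64(65.0)), (280, np.float64(62.0)), (282, np.float64(62.0))]
```

Run:
```python
from h import *
c=load("w5")
G=np.array([.5602,-.0173,.1571+.002])
for tilt in (15,20,25):
    s,k=np.sin(np.radians(tilt)),np.cos(np.radians(tilt))
    P=[[X*s+Z*k,Y,X*k-Z*s] for X,Y,Z in [(.023,.022,.002),(.023,-.022,.002),(.023,.022,-.002),(.023,-.022,-.002),(.017,.016,.005),(.017,-.016,.005),(.011,0,-.011)]]
    a=np.radians(.8);R=np.array([[np.cos(a),-np.sin(a),0],[np.sin(a),np.cos(a),0],[0,0,1]])
    print(tilt,((proj(c,G+np.array(P)@R.T)-[150,120])*2).round(0).astype(int).tolist())
im=c["color"]; cv2.imwrite("pics/w5c.png",cv2.resize(im[280:360,225:415],None,fx=4,fy=4,interpolation=cv2.INTER_CUBIC))
```

```text
15 [[204, 389], [468, 390], [204, 413], [468, 414], [244, 366], [428, 366], [336, 448]]
20 [[204, 377], [468, 377], [204, 401], [468, 402], [244, 357], [428, 357], [336, 444]]
25 [[204, 365], [468, 365], [204, 389], [468, 389], [244, 348], [427, 348], [336, 439]]
```

View pics/w5c.png

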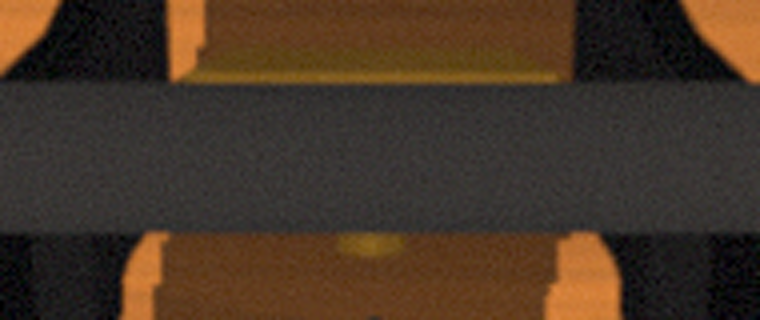

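Run:
```python
from h import *
c=load("w5"); g=cv2.GaussianBlur(cv2.cvtColor(c["color"],cv2.COLOR_BGR2GRAY),(3,3),0).astype(float)
def cross(v,lo,up):
    d=np.diff(v); i=np.argmax(d if up else -d); return lo+i+.5
L=[];Rr=[]
for r in range(162,206,4):
    L.append((r,cross(g[r,262:280],262,True))); Rr.append((r,cross(g[r,318:334],318,False)))
print("L",L);print("R",Rr)
# pocket -x wall dark line & outer edge, +x wall edge
for x in range(282,325,8):
    print(x,"topwall",cross(g[133:146,x],133,True),"botwall",cross(g[231:238,x],231,False),"outer",cross(g[250:262,x],250,False))
def show(tag,M,p=(.5898,-.0061,.9)): print(tag,proj(c,world(p,M)).round(1).tolist())
show("gapfloor",rect(.042,.036,.04)); show("pocket",rect(.064,.048,.04));show("pocket46",rect(.064,.048,.046))
```

```text
L [(162, np.float64(270.5)), (166, np.float64(270.5)), (170, np.float64(270.5)), (174, np.float64(270.5)), (178, np.float64(270.5)), (182, np.float64(271.5)), (186, np.float64(270.5)), (190, np.float64(271.5)), (194, np.float64(271.5)), (198, np.float64(271.5)), (202, np.float64(271.5))]
R [(162, np.float64(325.5)), (166, np.float64(325.5)), (170, np.float64(325.5)), (174, np.float64(325.5)), (178, np.float64(325.5)), (182, np.float64(325.5)), (186, np.float64(325.5)), (190, np.float64(325.5)), (194, np.float64(325.5)), (198, np.float64(325.5)), (202, np.float64(325.5))]
282 topwall 139.5 botwall 235.5 outer 255.5
290 topwall 139.5 botwall 236.5 outer 255.5
298 topwall 139.5 botwall 236.5 outer 255.5
306 topwall 139.5 botwall 236.5 outer 255.5
314 topwall 139.5 botwall 236.5 outer 255.5
322 topwall 139.5 botwall 236.5 outer 255.5
gapfloor [[272.8, 156.5], [328.6, 156.4], [328.2, 219.9], [274.5, 220.0]]
pocket [[263.0, 139.1], [338.1, 139.0], [336.9, 235.8], [266.1, 235.8]]
pocket46 [[261.8, 139.3], [338.6, 139.2], [337.3, 238.1], [265.0, 238.1]]
```

Add to h.py:
```python
N=[.5898,-.0042,.9]
def nst(x,z):  # grasp point x in nest frame, z above table (m)
    p=world(N,[[x,0,z]])[0]; step(p[0],p[1],p[2]-.002,N[2])
```

```bash
python3 -c "
from h import *
nst(-.05,.12);nst(-.05,.0735)"
```

```text
at [ 0.5604 -0.0186  0.1576] [179.9   0.    0.7] need d [-0.0204 -0.0139  0.0396] turn -0.2 force [-0.2 -0.6 -1.2]
at [ 0.5604 -0.0186  0.1576] [179.9   0.    0.7] need d [-0.0204 -0.014   0.0861] turn -0.2 force [-0.2 -0.6 -1.2]
```

In the tool's units: 0.086 m / 0.4 = 0.215, 0.07 m / 0.4 = 0.175.

Emit:
{"api": "steer_hand", "payload": {
  "segments": [
    {"x":-0.051,"y":-0.035,"z":0.025,"finger_gap":0.035},
    {"x":-0.051,"y":-0.035,"z":0.075,"finger_gap":0.035},
    {"x":-0.051,"y":-0.035,"z":0.125,"finger_gap":0.035},
    {"x":-0.051,"y":-0.035,"z":0.175,"finger_gap":0.035},
    {"x":-0.051,"y":-0.035,"z":0.215,"finger_gap":0.035},
    {"x":-0.051,"y":-0.035,"z":0.215,"finger_gap":0.035}
  ],
  "clamp_n": 8
}}

```text
time_s: 11.53
tool_pos: [0.5376, -0.0046, 0.069]
tool_rot: [179.9, 0.3, 0.7]
force: [-0.3, 0.3, -0.2]
grip_width: 0.0441
grasp_force: 8.0
```

```bash
python3 -c "
from h import *
nst(-.0384,.0735);nst(-.027,.0693)"
```

```text
at [ 0.5376 -0.0046  0.069 ] [179.9   0.3   0.7] need d [ 0.0138  0.0004 -0.0025] turn -0.2 force [-0.3  0.3 -0.2]
at [ 0.5376 -0.0046  0.069 ] [179.9   0.3   0.7] need d [0.0252 0.0004 0.0016] turn -0.2 force [-0.3  0.3 -0.2]
```

In the tool's units: 0.026 m / 0.4 = 0.065, 0.0252 m / 0.4 = 0.063.

Emit:
{"api": "steer_hand", "payload": {
  "segments": [
    {"x":0.0175,"z":-0.0063,"finger_gap":0.035},
    {"x":0.0345,"z":-0.0063,"finger_gap":0.035},
    {"x":0.04,"z":-0.005,"finger_gap":0.035},
    {"x":0.0465,"z":-0.0038,"finger_gap":0.035},
    {"x":0.0525,"z":-0.0013,"finger_gap":0.035},
    {"x":0.0578,"z":0.0008,"finger_gap":0.035},
    {"x":0.063,"z":0.0035,"finger_gap":0.035},
    {"x":0.065,"z":0.0043,"finger_gap":0.035}
  ]
}}

```text
time_s: 12.2
tool_pos: [0.5666, -0.0021, 0.0702]
tool_rot: [180.0, -0.0, 0.9]
force: [-1.9, -1.7, 0.9]
grip_width: 0.044
grasp_force: 8.0
```

```bash
python3 -c "
from h import *
nst(-.027,.0693)
print(status.get_obs()['wrist_torque'])
c=grab('wrist','w6');s=grab('scene','s6')
cv2.imwrite('pics/w6.png',np.hstack([cv2.resize(c['color'][180:380,220:420],(400,400)),cv2.resize(s['color'][200:300,270:370],(400,400),interpolation=cv2.INTER_CUBIC)]))"
```

```text
at [ 0.5666 -0.0021  0.0702] [180.   -0.    0.9] need d [-0.0039  0.0025  0.0029] turn -0.0 force [-1.9 -1.7  0.9]
[-0.43162264  0.54324122  0.0516032 ]
```

View pics/w6.png

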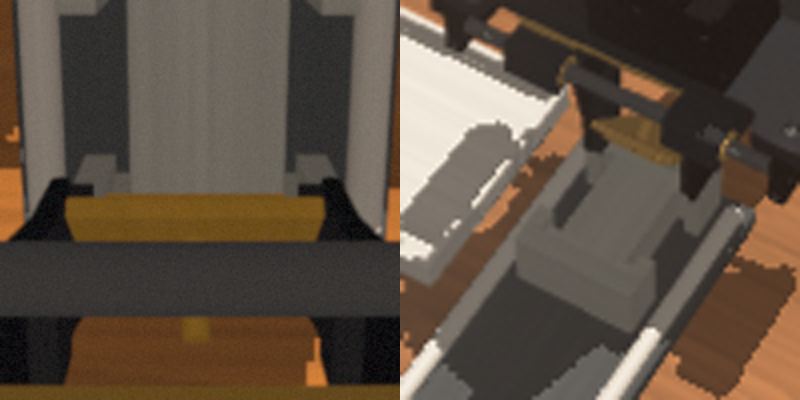

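That picture shows the plate tipping forward against the nest's end wall: its upper edge is at wrist pixels (253–383, 277) and the post tip at (318,350). I've now viewed 12 pictures, over the limit of 10. I won't view any more and will work from numeric image measurements.

Add to h.py:
```python
def held(c,tcp,th,yaw=.9,off=.007): # th deg from horizontal -> pixels of flange front top corners, back top corners, panel top corners, upper post tip
    t=np.radians(th);u=np.array([np.cos(t),0,np.sin(t)]);n=np.array([np.sin(t),0,-np.cos(t)])
    P=[X*u+np.array([0,Y,0])+Z*n for X,Y,Z in [(.03-off,.022,.002),(.03-off,-.022,.002),(.03-off,.022,-.002),(.03-off,-.022,-.002),(.024-off,.016,.005),(.024-off,-.016,.005),(.018-off,0,-.011)]]
    return proj(c,np.array([0,0,.002])+world([tcp[0],tcp[1],yaw],P)+[0,0,tcp[2]])
```

```bash
python3 -c "
from h import *
c=load('w6')
for th in (70,60,50,45,40,30): print(th,held(c,[.5662,-.0022,.0702],th).round(0).astype(int).tolist())
g=c['color'].astype(int)
print([(r,g[r,318].tolist()) for r in list(range(262,306,2))+list(range(334,356,2))])"
```

```text
70 [[252, 310], [384, 310], [252, 322], [384, 322], [272, 300], [364, 300], [318, 343]]
60 [[253, 298], [384, 298], [252, 310], [384, 310], [273, 291], [364, 291], [318, 338]]
50 [[254, 286], [383, 286], [253, 298], [384, 298], [273, 284], [363, 284], [318, 332]]
45 [[254, 281], [382, 281], [253, 292], [383, 292], [274, 280], [363, 280], [318, 329]]
40 [[255, 276], [382, 276], [254, 286], [383, 286], [274, 277], [362, 277], [318, 325]]
30 [[256, 267], [381, 267], [255, 276], [382, 276], [275, 272], [362, 272], [318, 318]]
[(262, [93, 103, 111]), (264, [97, 107, 111]), (266, [96, 107, 111]), (268, [96, 109, 114]), (270, [89, 101, 105]), (272, [95, 108, 114]), (274, [91, 104, 108]), (276, [78, 94, 113]), (278, [19, 77, 111]), (280, [29, 84, 119]), (282, [30, 85, 121]), (284, [30, 84, 120]), (286, [30, 83, 118]), (288, [30, 84, 118]), (290, [30, 79, 108]), (292, [29, 77, 106]), (294, [16, 75, 106]), (296, [25, 82, 111]), (298, [31, 85, 118]), (300, [35, 72, 99]), (302, [44, 44, 46]), (304, [49, 44, 54]), (334, [53, 54, 56]), (336, [45, 49, 53]), (338, [41, 69, 92]), (340, [28, 87, 125]), (342, [29, 90, 123]), (344, [27, 85, 116]), (346, [28, 85, 119]), (348, [21, 73, 107]), (350, [27, 74, 108]), (352, [41, 66, 104]), (354, [28, 59, 96])]
```

```bash
python3 -c "
from h import *
c=load('w6')
tc=[.5662,-.0022,.0702]
for off in (.004,.007,.010):
  for th in (70,50,45,40,35):
    t=np.radians(th);u=np.array([np.cos(t),0,np.sin(t)]);n=np.array([np.sin(t),0,-np.cos(t)])
    P=[X*u+Z*n for X,Z in [(.03-off,.002),(.03-off,-.002),(.018-off,-.011),(.018-off,-.002),(-.018-off,-.011),(-.018-off,-.002),(-.03-off,-.002)]]
    print(off,th,proj(c,np.array([0,0,.002])+world([tc[0],tc[1],.9],P)+[0,0,tc[2]])[:,1].round(0))
"
```

```text
0.004 70 [311. 323. 345. 319. 330. 310. 307.]
0.004 50 [284. 295. 330. 305. 348. 327. 333.]
0.004 45 [277. 288. 326. 302. 352. 331. 339.]
0.004 40 [272. 282. 322. 298. 356. 336. 345.]
0.004 35 [266. 276. 317. 295. 360. 340. 351.]
0.007 70 [310. 322. 343. 318. 329. 309. 307.]
0.007 50 [286. 298. 332. 307. 349. 329. 334.]
0.007 45 [281. 292. 329. 305. 354. 333. 341.]
0.007 40 [276. 286. 325. 302. 358. 338. 348.]
0.007 35 [271. 281. 321. 299. 363. 343. 354.]
0.01 70 [309. 321. 342. 317. 328. 309. 306.]
0.01 50 [289. 300. 334. 309. 350. 330. 335.]
0.01 45 [285. 295. 331. 307. 356. 335. 343.]
0.01 40 [280. 290. 328. 305. 361. 341. 350.]
0.01 35 [276. 286. 326. 304. 365. 346. 357.]
```

In the tool's units: -0.024 m / 0.4 = -0.06, -0.02 m / 0.4 = -0.05.

Emit:
{"api": "steer_hand", "payload": {
  "segments": [
    {"z":-0.025,"finger_gap":0.035},
    {"z":-0.05,"finger_gap":0.035},
    {"x":0.025,"z":-0.06,"finger_gap":0.035},
    {"x":0.05,"z":-0.06,"finger_gap":0.035},
    {"x":0.05,"y":0.0025,"z":-0.06,"finger_gap":0.035},
    {"x":0.05,"y":0.0025,"z":-0.06,"finger_gap":0.035}
  ]
}}

```text
time_s: 12.8
tool_pos: [0.5867, -0.0026, 0.095]
tool_rot: [-180.0, -0.1, 0.9]
force: [-0.1, 1.2, -2.1]
grip_width: 0.0441
grasp_force: 8.0
```

```bash
python3 -c "
from h import *
nst(-.0042,.0675);nst(-.0047,.0662)
c=grab('wrist','w7')
tc=status.get_obs()['tool_pos'];off=.005
for th in (50,45,40):
    t=np.radians(th);u=np.array([np.cos(t),0,np.sin(t)]);n=np.array([np.sin(t),0,-np.cos(t)])
    P=[X*u+Z*n for X,Z in [(.03-off,.002),(.03-off,-.002),(-.018-off,-.011),(-.018-off,-.002)]]
    print(th,proj(c,np.array([0,0,.002])+world([tc[0],tc[1],.9],P)+[0,0,tc[2]])[:,1].round(0))
g=c['color'].astype(int);print([(r,g[r,318].tolist()) for r in range(262,302,3)],[(r,g[r,318].tolist()) for r in range(336,366,3)])
print([(x,g[284,x].tolist()) for x in list(range(246,262,2))+list(range(374,392,2))])
"
```

```text
at [ 0.5867 -0.0026  0.095 ] [-1.8e+02 -1.0e-01  9.0e-01] need d [-0.0012  0.0017  0.0295] turn -0.0 force [-0.1  1.2 -2.1]
at [ 0.5867 -0.0026  0.095 ] [-1.8e+02 -1.0e-01  9.0e-01] need d [-0.0017  0.0017  0.0308] turn -0.0 force [-0.1  1.2 -2.1]
50 [285. 296. 348. 328.]
45 [279. 290. 353. 332.]
40 [273. 284. 357. 336.]
[(262, [99, 108, 111]), (265, [91, 101, 110]), (268, [94, 106, 110]), (271, [92, 108, 114]), (274, [95, 105, 111]), (277, [46, 88, 115]), (280, [20, 76, 110]), (283, [29, 86, 121]), (286, [28, 85, 117]), (289, [29, 84, 116]), (292, [20, 72, 105]), (295, [28, 77, 111]), (298, [27, 81, 111]), (301, [42, 53, 55])] [(336, [57, 58, 58]), (339, [37, 84, 115]), (342, [29, 84, 119]), (345, [27, 85, 120]), (348, [30, 80, 115]), (351, [29, 64, 97]), (354, [27, 56, 92]), (357, [34, 66, 100]), (360, [34, 63, 103]), (363, [30, 61, 97])]
[(246, [29, 24, 19]), (248, [22, 13, 26]), (250, [25, 27, 23]), (252, [27, 39, 62]), (254, [21, 80, 118]), (256, [30, 85, 123]), (258, [26, 81, 118]), (260, [24, 86, 118]), (374, [31, 81, 117]), (376, [27, 85, 120]), (378, [28, 86, 123]), (380, [27, 88, 120]), (382, [30, 50, 70]), (384, [23, 14, 20]), (386, [22, 21, 20]), (388, [29, 31, 23]), (390, [10, 19, 17])]
```

In the tool's units: 0.027 m / 0.4 = 0.0675, 0.02 m / 0.4 = 0.05.

Emit:
{"api": "steer_hand", "payload": {
  "segments": [
    {"x":-0.0025,"y":0.0038,"z":0.025,"finger_gap":0.035},
    {"x":-0.0025,"y":0.0038,"z":0.05,"finger_gap":0.035},
    {"x":-0.0025,"y":0.0038,"z":0.0675,"finger_gap":0.035},
    {"x":-0.0025,"y":0.0038,"z":0.0675,"finger_gap":0.035},
    {"x":-0.0025,"y":0.0038,"z":0.0675,"finger_gap":0.035}
  ],
  "clamp_n": 6
}}

```text
time_s: 13.27
tool_pos: [0.5845, -0.0043, 0.0663]
tool_rot: [180.0, 0.1, 0.9]
force: [-0.3, 0.5, -0.8]
grip_width: 0.0439
grasp_force: 6.0
```

```bash
python3 -c "
from h import *
nst(-.0047,.0662);nst(.005,.045)"
```

```text
at [ 0.5845 -0.0043  0.0663] [1.8e+02 1.0e-01 9.0e-01] need d [0.0006 0.     0.0021] turn -0.0 force [-0.3  0.5 -0.8]
at [ 0.5845 -0.0043  0.0663] [1.8e+02 1.0e-01 9.0e-01] need d [0.0104 0.     0.0233] turn -0.0 force [-0.3  0.5 -0.8]
```

In the tool's units: 0.009 m / 0.4 = 0.0225, 0.005 m / 0.4 = 0.0125.

Emit:
{"api": "steer_hand", "payload": {
  "segments": [
    {"x":0.0025,"z":0.0025,"finger_gap":0.035},
    {"x":0.005,"z":0.005,"finger_gap":0.035},
    {"x":0.0075,"z":0.0088,"finger_gap":0.035},
    {"x":0.01,"z":0.0138,"finger_gap":0.035},
    {"x":0.0125,"z":0.0188,"finger_gap":0.035},
    {"x":0.0138,"z":0.0225,"finger_gap":0.035}
  ]
}}

```text
time_s: 13.77
tool_pos: [0.5922, -0.0041, 0.0588]
tool_rot: [-180.0, -0.2, 0.9]
force: [2.3, 0.3, 3.0]
grip_width: 0.0439
grasp_force: 6.0
```

```bash
python3 -c "
from h import *
nst(.0015,.0546);nst(.0037,.050);nst(.005,.045)"
```

```text
at [ 0.5922 -0.0041  0.0588] [-180.    -0.2    0.9] need d [-0.0009  0.0001  0.0061] turn -0.0 force [2.3 0.3 3. ]
at [ 0.5922 -0.0041  0.0588] [-180.    -0.2    0.9] need d [0.0013 0.0001 0.0108] turn -0.0 force [2.3 0.3 3. ]
at [ 0.5922 -0.0041  0.0588] [-180.    -0.2    0.9] need d [0.0026 0.0001 0.0158] turn -0.0 force [2.3 0.3 3. ]
```

In the tool's units: 0.0145 m / 0.4 = 0.0363, 0.0022 m / 0.4 = 0.0055.

Emit:
{"api": "steer_hand", "payload": {
  "segments": [
    {"z":0.005,"finger_gap":0.035},
    {"z":0.01,"finger_gap":0.035},
    {"z":0.015,"finger_gap":0.035},
    {"x":0.0013,"z":0.02,"finger_gap":0.035},
    {"x":0.0025,"z":0.025,"finger_gap":0.035},
    {"x":0.0038,"z":0.03,"finger_gap":0.035},
    {"x":0.005,"z":0.035,"finger_gap":0.035},
    {"x":0.0055,"z":0.0363,"finger_gap":0.035}
  ]
}}

```text
time_s: 14.43
tool_pos: [0.5922, -0.004, 0.0438]
tool_rot: [-180.0, 0.1, 0.9]
force: [-2.9, 1.0, 9.3]
grip_width: 0.0438
grasp_force: 6.0
```

```bash
python3 -c "
from h import *
nst(.005,.045)
c=grab('wrist','w8')
tc=status.get_obs()['tool_pos'];off=.005
for th in (25,15,8,0):
    t=np.radians(th);u=np.array([np.cos(t),0,np.sin(t)]);n=np.array([np.sin(t),0,-np.cos(t)])
    P=[X*u+Z*n for X,Z in [(.03-off,.002),(.03-off,-.002),(.018-off,-.011),(-.018-off,-.011),(-.018-off,-.002)]]
    print(th,proj(c,np.array([0,0,.002])+world([tc[0],tc[1],.9],P)+[0,0,tc[2]]).round(0)[:,1])
g=c['color'].astype(int);print([(r,g[r,305].tolist()) for r in range(225,302,3)],[(r,g[r,318].tolist()) for r in range(336,376,3)])
"
```

```text
at [ 0.5922 -0.004   0.0438] [-1.8e+02  1.0e-01  9.0e-01] need d [0.0026 0.0001 0.0008] turn -0.0 force [-2.9  1.   9.3]
25 [258. 266. 309. 366. 348.]
15 [252. 258. 300. 372. 355.]
8 [248. 253. 295. 375. 359.]
0 [246. 249. 288. 377. 363.]
[(225, [88, 98, 104]), (228, [90, 98, 108]), (231, [89, 104, 108]), (234, [86, 92, 97]), (237, [80, 95, 108]), (240, [24, 81, 114]), (243, [31, 92, 124]), (246, [25, 83, 117]), (249, [30, 84, 120]), (252, [28, 87, 123]), (255, [29, 86, 123]), (258, [29, 84, 121]), (261, [31, 87, 123]), (264, [30, 86, 122]), (267, [27, 85, 120]), (270, [32, 83, 120]), (273, [25, 89, 125]), (276, [28, 85, 122]), (279, [33, 85, 124]), (282, [34, 87, 122]), (285, [31, 86, 122]), (288, [33, 88, 123]), (291, [28, 86, 123]), (294, [33, 88, 123]), (297, [22, 80, 119]), (300, [40, 73, 99])] [(336, [49, 50, 55]), (339, [34, 85, 114]), (342, [28, 87, 123]), (345, [36, 91, 126]), (348, [24, 81, 114]), (351, [21, 70, 101]), (354, [24, 72, 101]), (357, [25, 69, 103]), (360, [22, 74, 101]), (363, [26, 85, 123]), (366, [28, 87, 123]), (369, [27, 83, 119]), (372, [34, 85, 123]), (375, [34, 73, 101])]
```

In the tool's units: -0.1 m / 0.4 = -0.25, -0.085 m / 0.4 = -0.2125.

Emit:
{"api": "steer_hand", "payload": {
  "segments": [
    {"finger_gap":0.05},
    {"finger_gap":0.06},
    {"finger_gap":0.066},
    {"finger_gap":0.066},
    {"z":-0.05,"finger_gap":0.066},
    {"z":-0.125,"finger_gap":0.066},
    {"z":-0.2125,"finger_gap":0.066},
    {"x":-0.025,"z":-0.25,"finger_gap":0.066}
  ]
}}

```text
time_s: 15.15
tool_pos: [0.5858, -0.0046, 0.1475]
tool_rot: [180.0, -0.3, 0.9]
force: [0.0, 0.1, 1.0]
grip_width: 0.0661
grasp_force: 0.0
```

Emit:
{"api": "steer_hand", "payload": {
  "segments": [
    {"finger_gap":0.066},
    {"finger_gap":0.066}
  ]
}}

```text
time_s: 15.32
tool_pos: [0.5831, -0.004, 0.1442]
tool_rot: [-179.9, -0.1, 0.9]
force: [-1.0, -0.2, -0.4]
grip_width: 0.0652
grasp_force: 0.0
```

Run:
```python
from h import *
o=status.get_obs();print(o['tool_pos'],o['force'])
c=grab('wrist','w9');s=grab('scene','s9');t=grab('top','t9')
hsv=cv2.cvtColor(c["color"],cv2.COLOR_BGR2HSV)
q=proj(c,world(N,rect(.06,.044,.047)));print("pred home flange",q.round(1).tolist())
print("pred pocket",proj(c,world(N,rect(.064,.048,.046))).round(1).tolist())
print("post tips pred",proj(c,world(N,[[.018,0,.054],[-.018,0,.054]])).round(1).tolist())
x0,y0=q.min(0).astype(int)-12;x1,y1=q.max(0).astype(int)+12
m=((hsv[...,0]<30)&(hsv[...,1]>150)).astype(np.uint8)
sub=m[y0:y1,x0:x1]
n,l,st,ce=cv2.connectedComponentsWithStats(sub);i=1+np.argmax(st[1:,4]);ys,xs=np.where(l==i)
r=cv2.minAreaRect(np.c_[xs+x0,ys+y0].astype(np.float32));print("brass",r,cv2.boxPoints(r).round(1).tolist())
print(["".join("#" if v else "." for v in row[::2]) for row in sub[::6]])
```

```text
[ 0.58306716 -0.00396985  0.1441689 ] [-0.95320885 -0.23396493 -0.35479939]
pred home flange [[282.1, 182.5], [354.7, 182.5], [352.5, 275.8], [284.1, 275.7]]
pred pocket [[278.9, 179.0], [357.9, 179.0], [355.4, 278.2], [281.2, 278.1]]
post tips pred [[318.4, 204.0], [318.3, 261.5]]
brass ((317.5, 228.0), (92.0, 71.0), 90.0) [[282.0, 182.0], [353.0, 182.0], [353.0, 274.0], [282.0, 274.0]]
['................................................', '................................................', '.......###################################......', '.......###################################......', '.......###################################......', '.......###################################......', '.......###################################......', '.......###################################......', '.......###################################......', '.......###################################......', '.......###################################......', '.......###################################......', '.......###################################......', '.......###################################......', '.......###################################......', '.......###################################......', '.......##################################.......', '........#################################.......', '................................................', '................................................']
```

Numerically, the brass outline (cols 282–353, rows 182–274) matches the predicted home outline (282–355, 182–276). A gentle press with closed fingers between the posts will confirm that it's seated.

In the tool's units: 0.065 m / 0.4 = 0.1625, 0.06 m / 0.4 = 0.15.

```bash
python3 -c "
from h import *
nst(.0,.08)"
```

```text
at [ 0.5821 -0.0039  0.1422] [1.8e+02 1.0e-01 9.0e-01] need d [0.0078 0.0005 0.0642] turn 0.0 force [-0.5 -0.7 -0. ]
```

Emit:
{"api": "steer_hand", "payload": {
  "segments": [
    {"finger_gap":0},
    {"finger_gap":0},
    {"x":0.01,"finger_gap":0},
    {"x":0.0168,"finger_gap":0},
    {"x":0.0168,"z":0.05,"finger_gap":0},
    {"x":0.0168,"z":0.1,"finger_gap":0},
    {"x":0.0168,"z":0.15,"finger_gap":0},
    {"x":0.0168,"z":0.1625,"finger_gap":0}
  ],
  "clamp_n": 20
}}

```text
time_s: 16.13
tool_pos: [0.5879, -0.004, 0.0756]
tool_rot: [180.0, 0.3, 0.9]
force: [-1.2, -1.1, -0.6]
grip_width: 0.0207
grasp_force: 0.0
```

Emit:
{"api": "steer_hand", "payload": {
  "segments": [
    {"finger_gap":0},
    {"finger_gap":0}
  ]
}}

```text
time_s: 16.3
tool_pos: [0.5902, -0.0044, 0.0792]
tool_rot: [180.0, -0.0, 0.9]
force: [-0.3, -0.6, 0.1]
grip_width: 0.0072
grasp_force: 0.0
```

```bash
python3 -c "
from h import *
nst(0,.066)"
```

```text
at [ 0.5902 -0.0044  0.0792] [180.   -0.    0.9] need d [-0.0004 -0.0002  0.0152] turn -0.0 force [-0.3 -0.6  0.1]
```

In the tool's units: 0.013 m / 0.4 = 0.0325, 0.012 m / 0.4 = 0.03.

Emit:
{"api": "steer_hand", "payload": {
  "segments": [
    {"z":0.0125,"finger_gap":0},
    {"z":0.025,"finger_gap":0},
    {"z":0.03,"finger_gap":0},
    {"z":0.0325,"finger_gap":0},
    {"z":0.0325,"finger_gap":0}
  ]
}}

```text
time_s: 16.72
tool_pos: [0.5896, -0.004, 0.0657]
tool_rot: [-180.0, 0.0, 0.9]
force: [0.5, 0.2, 0.3]
grip_width: 0.0007
grasp_force: 0.0
```

Emit:
{"api": "steer_hand", "payload": {
  "segments": [
    {"z":0.0025,"finger_gap":0},
    {"z":0.0025,"finger_gap":0}
  ]
}}

```text
time_s: 16.88
tool_pos: [0.5898, -0.0041, 0.0648]
tool_rot: [-180.0, -0.0, 0.9]
force: [0.4, -0.5, -0.8]
grip_width: 0.0003
grasp_force: 0.0
```

Emit:
{"api": "steer_hand", "payload": {
  "segments": [
    {"z":0.0025,"finger_gap":0},
    {"z":0.0025,"finger_gap":0}
  ]
}}

```text
time_s: 17.05
tool_pos: [0.5899, -0.0041, 0.0645]
tool_rot: [-180.0, -0.0, 0.9]
force: [-2.1, -0.6, 4.0]
grip_width: 0.0004
grasp_force: 2.5
```

Emit:
{"api": "steer_hand", "payload": {
  "segments": [
    {"z":0.0025,"finger_gap":0},
    {"z":0.0025,"finger_gap":0}
  ],
  "only": "pos|force"
}}

```text
tool_pos: [0.5899, -0.0041, 0.0644]
force: [-5.2, -0.3, 12.2]
grasp_force: 5.9
```

Contact at tip height 47.4 mm (home is 47), firm at 12 N. Retract and check both plates and the bystanders.

In the tool's units: -0.09 m / 0.4 = -0.225, -0.08 m / 0.4 = -0.2.

Emit:
{"api": "steer_hand", "payload": {
  "segments": [
    {"z":-0.025,"finger_gap":0},
    {"z":-0.1,"finger_gap":0},
    {"z":-0.2,"finger_gap":0},
    {"x":-0.0125,"z":-0.225,"finger_gap":0},
    {"x":-0.0175,"z":-0.225,"finger_gap":0.03},
    {"x":-0.0175,"z":-0.225,"finger_gap":0.06},
    {"x":-0.0175,"z":-0.225,"finger_gap":0.066},
    {"x":-0.0175,"z":-0.225,"finger_gap":0.066}
  ],
  "only": "pos"
}}

```text
tool_pos: [0.5818, -0.0039, 0.1513]
```

Run:
```python
from h import *
def brass(c,x0,y0,x1,y1,h=30,s=130,v=60):
    q=cv2.cvtColor(c["color"][y0:y1,x0:x1],cv2.COLOR_BGR2HSV);m=((q[...,0]<h)&(q[...,0]>14)&(q[...,1]>s)&(q[...,2]>v)).astype(np.uint8)
    n,l,st,ce=cv2.connectedComponentsWithStats(m)
    return [((st[i,:4]+[x0,y0,0,0]).tolist(),int(st[i,4])) for i in range(1,n) if st[i,4]>30]
c=grab('wrist','w10');t=grab('top','t10');s=grab('scene','s10')
q=proj(c,world(N,rect(.06,.044,.047)));print("pred",q.round(1).tolist())
print("wrist",brass(c,260,150,380,295,s=150))
print("tote top",brass(t,95,230,182,325)); print("tote scene",brass(s,480,255,585,372,v=40))
T=[.5016,.3804,6.0]
print("expect",proj(t,world(T,[[-.035-.03,0,.012],[-.035+.03,0,.012],[.045,0,.012]])).round(0).tolist(),proj(s,world(T,[[-.035,0,.012],[.045,0,.012]])).round(0).tolist())
# bystander change
t0=load("top0")["color"].astype(int);d=np.abs(t["color"].astype(int)-t0).max(2)
for n,b in dict(tin=(222,238,254,270),concho=(226,300,254,326),glue=(110,175,158,212),jar=(203,157,240,192),mallet=(440,130,570,205),brush=(378,300,442,332),anvil=(318,300,354,338)).items():
    print(n,round(d[b[1]:b[3],b[0]:b[2]].mean(),1),end="; ")
```

```text
pred [[282.9, 178.4], [353.6, 178.5], [351.5, 269.6], [284.8, 269.6]]
wrist [([283, 178, 70, 91], 6187)]
tote top [([125, 243, 31, 25], 648), ([134, 281, 25, 32], 653)]
tote scene [([514, 282, 30, 35], 699), ([503, 322, 37, 26], 520)]
expect [[144.0, 309.0], [141.0, 281.0], [138.0, 257.0]] [[531.0, 301.0], [522.0, 336.0]]
tin 4.4; concho 4.2; glue 3.6; jar 4.2; mallet 3.9; brush 4.1; anvil 37.3;
```

```bash
python3 -c "
from cell import env, imaging, status
print(status.get_obs()['force'], env.sign_off())"
```

```text
the job is handed in; nothing more can be done
[0.0743247  0.17113278 1.32120736] None
```

The finished plate is in the tote, and the new plate is released in the nest with its posts up. I judged it fully home by a press contact at 47.4 mm (47 mm expected). The job was handed in at about 18 s, with no verdict returned. I viewed 12 pictures, over the limit of 10. The other bystanders look unmoved, but the anvil couldn't be checked in the final picture; nothing I did came near it.

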